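# Line up a chamber cover with a drift pin and fit the bolt

## Task

The cover of the small sample chamber has been knocked round, so its holes no longer meet those of the clamp ring hidden beneath it. Push the red-handled tapered drift pin into the cover hole with the red circle, use the pin (not the gripper itself) to draw the cover round until the pin finds the ring's hole, and press it fully home; only then push the black-handled bolt fully home in the hole with the black circle, and leave both standing there. Work by feel and gently (never press or pull with more than about 35 N), and leave the dropper bottle, the specimen jar and the petri dish where they are.

Things in the scene. Friction and masses are not known exactly. Their poses are not given: they have to be found in the camera images.
- chamber: grey 130 x 116 x 10 mm foot fixed to the bench, with a low round aluminium chamber on it, on which lie a steel clamp ring (z 40 to 50 mm) and an aluminium cover (z 50 to 58 mm). Origin: centre of the foot's underside, on the vertical axis about which ring and cover turn; z up. Two white marks at the edges of the foot show the chamber's +y and -y direction
- ring_mid (a point): point on the chamber's axis, 50 mm up, in the clamp ring's top face (does not turn with it). Ring: 10 mm thick, two ears 94 mm wide at the chamber's +y and -y side, a 14.2 mm through hole in each, 66 mm from the axis, air below. Ears show beside the cover's, holes hardly. Ring's angle not measured: -0.2 to 0.2 rad, i.e. holes up to 13 mm to either side of the chamber's y axis
- cover_mid (a point): top of the dark dome nut in the middle of the cover, 74 mm above the bench. Cover: 8 mm thick, 100 mm disc with two ears 44 mm wide. It stands turned counterclockwise (from above), its holes 8 to 38 mm away from the ring's: it must be drawn clockwise. It turns stiffly (about 4 N at a hole), the ring about six times as stiffly; neither springs back
- drift_hole (a point): centre of the mouth of the cover's hole with the red circle, on the cover's top face (58 mm above the bench), the ear on the chamber's +y side; hole 14.2 mm, 1 mm chamfer; turns with the cover
- bolt_hole (a point): centre of the mouth of the cover's hole with the black circle, on the cover's top face, opposite the other (132 mm away, the chamber's -y side); hole 14.2 mm, 1 mm chamfer; turns with the cover
- stand: grey plastic block, 130 (its x) x 46 x 42 mm, fixed, with two sockets 15.5 mm wide and 36 mm deep in its top, 40 mm to either side of its middle along its x; drift pin and bolt stand in them, either way round. Origin: centre of its underside. (Beyond the chamber's left side stands the room's microscope, some 0.4 m tall, at about x 0.37, y 0.2: pass above or round it)
- drift: drift pin, 50 to 85 g, standing upright, z up. Origin: centre of the underside of its shoulder, which rests on the cover when it is home. Above the origin: steel shoulder 24 mm wide and 4 mm thick, then a red ribbed round handle 18 mm wide up to 46 mm. Below: steel shank 12.6 mm wide for 14 mm, then a cone of 14 mm down to a flat tip 8.4 mm wide at 28 mm below the origin
- bolt: smooth push-in bolt (no thread), 60 g, standing upright, z up. Origin, shoulder and handle as on the drift pin, but the handle is black. Below the origin: steel shank 11.4 mm wide for 21 mm, then a nose of 5 mm tapering to 7 mm, its end 26 mm below the origin
- dropper: bystander: small dropper bottle with a red cap, 29 mm wide, 50 mm tall, origin under its centre
- jar: bystander: specimen jar with a white lid, 53 mm wide, 62 mm tall, origin under its centre
- dish: bystander: petri dish, 55 mm wide, 14 mm tall, origin under its centre
Not all that is in view belongs to the job. Of the things shaped like the drift, the red one is meant. What is shaped like the bolt but green is not meant.

How it is judged:
By the outcome, as a careful person would: the job done as asked, in the order asked, and still so for the second after the job is handed in, with the robot touching nothing.
It also fails if it takes over 72 s, if anything falls off the work surface, if the arm or the gripper's body presses on something with over 40 N, if the wrist force passes 120 N, or if a joint passes its speed limit or range.

## Robot

A 7-joint arm with a two-finger parallel gripper is mounted at the origin on the work surface; the furniture and walls round the work are solid. World frame = base frame: x ahead of the robot, y to its left, z up, the work surface at z = 0. Lengths are in m, angles in rad, forces in N, time in s.
With the tool pointing down it reaches from about 0.4 to 0.925 m from the base axis. Payload 4.1 kg.
Tool frame: the origin (TCP) lies at the very end of the fingers, on their centre line; the grasp point (between the pads) lies 19 mm behind it; z points along the fingers, y is the direction in which the jaws open and shut (so a half turn about z gives the same grasp; the last joint's range is limited). The gripper opens to 85 mm and grips with 20 to 120 N. Pads are 22 mm wide; open, the fingers measure 114 mm over their backs; the gripper's body (76 mm by 85 mm) begins 54 mm behind the grasp point. The pads swing forward as they close: fully open they stand 13 mm farther back than shut.
Start: joints at [-1.417, 0.398, 0.045, 1.537, -0.019, 1.207, -0.051], TCP at [0.163, 0.629, 0.231] pointing down, gripper open.
Joint ranges: [-2.82, 2.82], [-0.49, 2.23], [-1.37, 1.46], [0, 2.46], [-1.36, 4.5], [0.23, 2], [-2.94, 2.94]. Speed limits (rad/s): [2.57, 2.57, 3.14, 3.14, 3.14, 3.14, 3.14].

## Interface

Orientations are given as a rotation vector (axis times angle).
In Python, from cell import manip gives the robot as it stands.
- The arm moves only by the tool arm_command, never from a script. Its argument "rows" is one flat list of numbers, 4 for each row, row after row: the shift along the tool's x, y, z in mm, then the turn about the tool's z in rad. In form: [x, y, z, twist, x, y, z, twist, ...]. A call has exactly 8 rows; each row shifts and turns the commanded pose from where the row before left it, along the tool's axes as they then stand; what a row does not reach is not made up. A row lasts 1/12 s, in which the tool goes at most 41.7 mm and 7.16 degrees, less where a joint would pass 70% of its speed; a pose out of reach is approached as far as the arm can. A call is refused whole if a number of a shift passes 41.7 or a number of a turn 0.125, either way. A call with a gripper value outside its range is refused whole. "grip" is the opening, from 0 (shut) to 1 (fully open), set as the call begins (left out, the last holds). The fingers move at their own pace and stop on an object; "grip_force" is the grip in N (left out, the last holds). Time passes only in rows, so rows that do not move let the fingers close, or fill a call up. It gives the time, the measured TCP pose, the force and the opening at its end, in the units of the state.
- manip.get_obs(): the state, without advancing time (a new reading comes with each control period).
- manip.camera(name): name is "side" or "top" or "wrist"; returns the picture (384x512x3 uint8, red, green, blue); there is no depth.
- manip.calibration(name): a dict with "K" (3x3 intrinsics, pixels), "extrinsics" (4x4, takes a point from camera to world coordinates); the wrist camera has in their place "mount" (4x4, takes a point from camera to tool coordinates, whose origin is the TCP and whose axes are the flange's). Camera axes: x right, y down, z forward; pixel columns grow to the right and rows downward; lengths in m; the calibration is good to about 2 mm. A picture is of the moment at which its call begins: read the wrist's pose just before it. calibration takes no time and is no camera call.
- manip.job_done(): hands the job in, once; it reports no verdict.
Trained networks look in the newest picture that a camera, given by its name, has taken for a name from the list of things; names that differ only in an ending like _2 or _b are one class to them, and where a whole thing is asked for, a point or a joint stands for the part that bears it (a point fixed in the world has none). Each returns a list of dicts, best first, with "p" (0 to 1); they miss things now and then, are a little off and sometimes report something else, mostly with a low value. They report only what shows in the picture. A call takes as long as a camera call. They do not tell look-alikes from the thing itself.
- manip.search_frame(camera, name): "box" ([left, top, right, bottom] in pixels, round what is visible of it).
The state is a dict: "t": time; "q": joint angles; "dq": joint speeds; "joint_torque": joint torques, N m; "tcp_pos": TCP position; "ee_rot": TCP orientation; "wrist_force": force on the tool from outside, world axes, zero at the start; "ft_torque": the same for the moment, N m; "grip_width": finger opening in m.
Only numpy, scipy, OpenCV 4.12 (cv2) and the standard library are available. Lean on these libraries where they do the work, as an engineer would, in place of code of your own. Each camera call takes 0.05 s, during which the arm holds its last target. There are 200 camera calls.

## Working session

There is one attempt and no reset: what is moved stays moved. The work goes in short steps, Python scripts to look and compute and a tool call to move; the robot and the scene stay as the last step left them, time stands still between calls to the robot, and variables do not carry over. Pictures are saved under pics/ and viewed, about 8 in all and at most 12, crops included, and the job is handed in when it is done.

Besides the shell and the picture viewer there is one more tool, called after "Call:" by a JSON object that holds its "fn" and its "kwargs", one argument or row to a line. arm_command: Moves the arm, as the interface text tells. Its arguments: {"type":"object","properties":{"rows":{"type":"array","items":{"type":"number"}},"grip":{"type":"number"},"grip_force":{"type":"number"}},"required":["rows"]}

```bash
mkdir -p pics; ls
python3 - <<'E'
from cell import manip
import cv2,numpy as np
o=manip.get_obs();print({k:np.round(v,3).tolist() for k,v in o.items()})
ims=[]
for c in("side","top"):
    im=manip.camera(c);cv2.imwrite(f"pics/{c}0.png",im[:,:,::-1]);ims.append(im)
    k=manip.calibration(c);print(c,np.round(k["K"],1).tolist(),np.round(k["extrinsics"],4).tolist())
    for n in("drift","bolt","drift_hole","bolt_hole","cover_mid","stand","chamber","dropper","jar","dish"):
        print(n,[(np.round(d["box"]).tolist(),round(d["p"],2)) for d in manip.search_frame(c,n)][:4])
print({k:np.round(v,4).tolist() for k,v in manip.calibration("wrist").items()})
E
```

```text
pics
{'t': 0.0, 'q': [-1.417, 0.399, 0.045, 1.538, -0.019, 1.207, -0.051], 'dq': [0.002, 0.001, 0.001, -0.002, 0.0, -0.002, -0.001], 'joint_torque': [-0.0, -47.515, 1.365, -25.421, 0.012, 0.01, -0.0], 'tcp_pos': [0.162, 0.629, 0.23], 'ee_rot': [-0.396, -3.116, 0.003], 'wrist_force': [0.662, 0.428, -0.063], 'ft_torque': [-0.022, 0.022, 0.047], 'grip_width': 0.085}
side [[353.6, 0.0, 249.2], [0.0, 353.6, 190.4], [0.0, 0.0, 1.0]] [[-0.6862, -0.5065, 0.5221, 0.1785], [-0.7273, 0.4902, -0.4803, 0.2858], [-0.0127, -0.7093, -0.7048, 0.6907], [0.0, 0.0, 0.0, 1.0]]
drift [([139.0, 223.0, 163.0, 244.0], 0.47), ([357.0, 170.0, 369.0, 189.0], 0.46)]
bolt [([140.0, 222.0, 162.0, 246.0], 0.52), ([288.0, 173.0, 301.0, 193.0], 0.49)]
drift_hole [([215.0, 202.0, 279.0, 252.0], 0.81)]
bolt_hole [([215.0, 201.0, 282.0, 251.0], 0.74)]
cover_mid [([213.0, 200.0, 282.0, 255.0], 0.93)]
stand [([312.0, 181.0, 369.0, 218.0], 0.91)]
chamber [([213.0, 201.0, 284.0, 255.0], 0.67), ([208.0, 202.0, 294.0, 255.0], 0.6)]
dropper [([305.0, 219.0, 317.0, 234.0], 0.67)]
jar []
dish [([138.0, 221.0, 163.0, 244.0], 0.6)
[... 251 characters left out ...]
34.0, 338.0, 242.0], 0.46)]
bolt [([306.0, 210.0, 311.0, 220.0], 0.51), ([285.0, 189.0, 297.0, 198.0], 0.43)]
drift_hole [([193.0, 186.0, 254.0, 222.0], 0.8)]
bolt_hole [([192.0, 188.0, 254.0, 222.0], 0.69)]
cover_mid [([264.0, 149.0, 285.0, 170.0], 0.67), ([194.0, 191.0, 255.0, 222.0], 0.62)]
stand [([297.0, 207.0, 317.0, 250.0], 0.61)]
chamber [([186.0, 177.0, 256.0, 235.0], 0.81)]
dropper []
jar [([263.0, 148.0, 282.0, 167.0], 0.6)]
dish [([159.0, 138.0, 177.0, 157.0], 0.59)]
{'K': [[269.3861, 0.0, 255.6397], [0.0, 269.3861, 194.481], [0.0, 0.0, 1.0]], 'mount': [[-0.0002, -0.9564, -0.2921, 0.0748], [1.0, -0.0003, 0.0004, 0.0003], [-0.0005, -0.2921, 0.9564, -0.1428], [0.0, 0.0, 0.0, 1.0]]}
```

```bash
python3 -c "
import cv2
cv2.imwrite('pics/t1.png',cv2.resize(cv2.imread('pics/top0.png'),(800,600),interpolation=cv2.INTER_CUBIC))
cv2.imwrite('pics/s1.png',cv2.resize(cv2.imread('pics/side0.png'),(800,600),interpolation=cv2.INTER_CUBIC))"
```

```text
(no output)
```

View pics/t1.png

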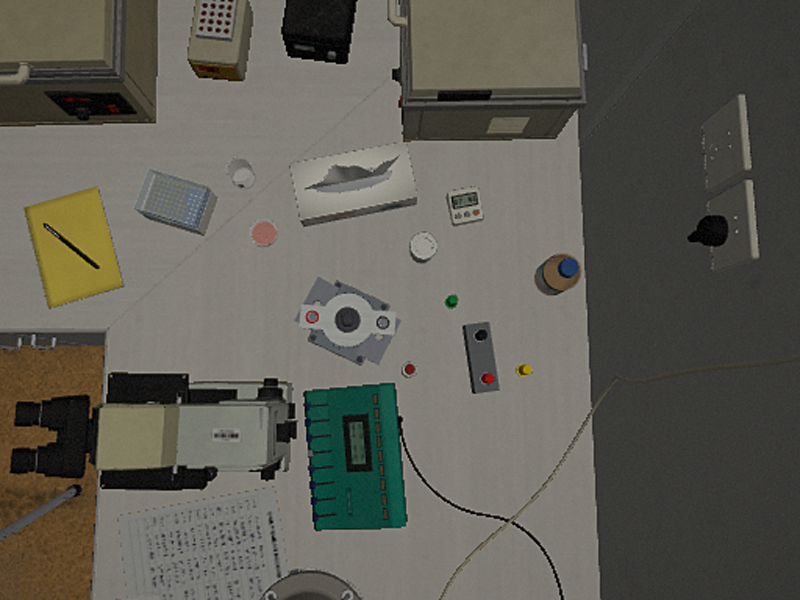

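View pics/s1.png

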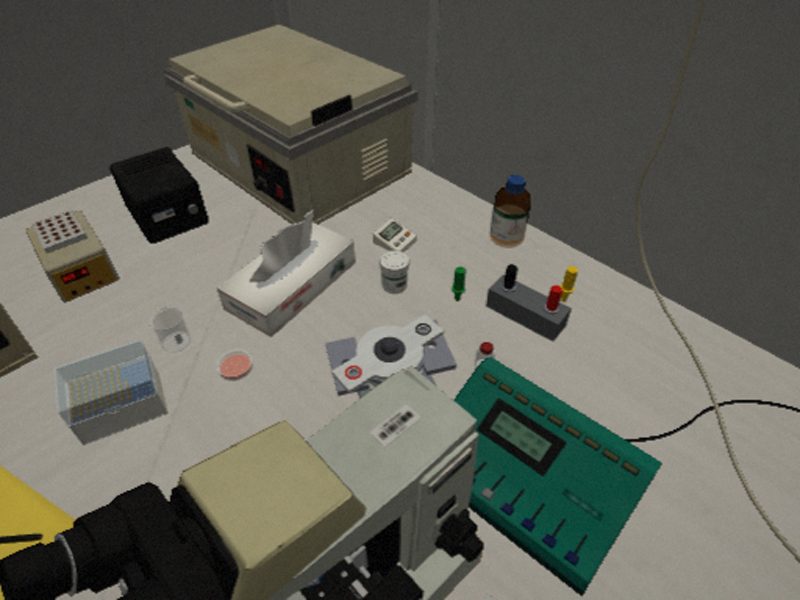

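The top view (800x600) shows the chamber's dome nut at (348,320), the red-circle hole at (312,317) and the black-circle hole at (383,323). The stand is at (481,357), with black handle top (481,335) and red handle top (488,379).

Look-alikes: a yellow pin at (525,370), a green one at (452,300) and the red-capped dropper at (409,370). The red and black handles in the stand fit the description.

```bash
cat > h.py <<'E'
import numpy as np,cv2
from cell import manip
from scipy.spatial.transform import Rotation as R
def pose():
    o=manip.get_obs();T=np.eye(4);T[:3,:3]=R.from_rotvec(o["ee_rot"]).as_matrix();T[:3,3]=o["tcp_pos"];return T,o
def back(c,u,v,z,T=None):
    k=manip.calibration(c);E=k["extrinsics"] if c!="wrist" else T@np.array(k["mount"])
    d=E[:3,:3]@np.linalg.inv(k["K"])@[u,v,1];return E[:3,3]+d*(z-E[2,3])/d[2]
def proj(c,p,T=None):
    k=manip.calibration(c);E=k["extrinsics"] if c!="wrist" else T@np.array(k["mount"])
    q=np.linalg.inv(E)@np.append(p,1);q=np.array(k["K"])@q[:3];return q[:2]/q[2]
E
python3 - <<'E'
from h import *
s=1.5625
for n,u,v,z,u2,v2 in [("dome",347,320,.074,389,346),("redhole",312,317,.058,353,372),("blkhole",383,323,.058,423,328),("drift",488,379,.088,555,289),("bolt",481,335,.088,511,268),("yellow",525,370,.07,570,269),("green",452,300,.07,460,269),("dropper",409,370,.05,487,348),("jar",424,246,.062,394,258),("dish",263,232,.014,235,364)]:
    print(n,np.round(back("top",u/s,v/s,z),3),np.round(back("side",u2/s,v2/s,z),3))
T,o=pose();print(np.round(T,3))
a=cv2.imread('pics/top0.png')[180:260,180:350];b=cv2.imread('pics/side0.png')[160:260,205:375]
cv2.imwrite('pics/crop.png',np.vstack([cv2.resize(a,(680,320),interpolation=2),cv2.resize(b,(680,400),interpolation=2)])[:600+120])
im=cv2.imread('pics/crop.png');cv2.imwrite('pics/crop.png',cv2.resize(im,(560,592)))
E
```

```text
dome [ 0.567 -0.07   0.074] [ 0.563 -0.065  0.074]
redhole [ 0.575 -0.004  0.058] [ 0.573 -0.004  0.058]
blkhole [ 0.563 -0.136  0.058] [ 0.563 -0.137  0.058]
drift [ 0.458 -0.325  0.088] [ 0.459 -0.324  0.088]
bolt [ 0.538 -0.314  0.088] [ 0.537 -0.314  0.088]
yellow [ 0.474 -0.396  0.07 ] [ 0.477 -0.401  0.07 ]
green [ 0.604 -0.265  0.07 ] [ 0.605 -0.269  0.07 ]
dropper [ 0.476 -0.184  0.05 ] [ 0.473 -0.182  0.05 ]
jar [ 0.708 -0.214  0.062] [ 0.71  -0.215  0.062]
dish [0.747 0.098 0.014] [0.74  0.098 0.014]
[[-0.968  0.25   0.     0.163]
 [ 0.25   0.968  0.     0.629]
 [ 0.     0.    -1.     0.231]
 [ 0.     0.     0.     1.   ]]
```

View pics/crop.png

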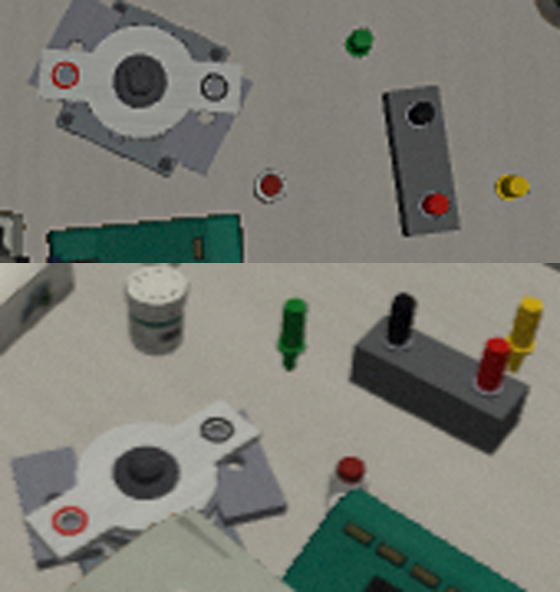

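Confirmed: the red-handled pin stands in the stand's near socket at about (0.458,-0.325), and the black bolt in the far one at about (0.538,-0.314). First I rise and pass over the microscope.

Call:
{"fn": "arm_command", "kwargs": {
  "rows": [0,0,-35,0.12,0,0,-35,0.12,0,0,-35,0.12,0,0,-35,0.12,0,0,-35,0.12,0,0,-35,0.12,0,0,-35,0.12,0,0,-35,0.12],
  "grip": 0.55,
  "grip_force": 60
}}

```text
t: 1.77
tcp_pos: [0.1624, 0.6289, 0.5134]
ee_rot: [-1.798, -2.576, -0.001]
wrist_force: [0.5, 1.2, 0.4]
grip_width: 0.0468
```

Call:
{"fn": "arm_command", "kwargs": {
  "rows": [-31.7,17.3,0,0,-31.7,17.3,0,0,-31.7,17.3,0,0,-31.7,17.3,0,0,-31.7,17.3,0,0,-31.7,17.3,0,0,-31.7,17.3,0,0,-31.7,17.3,0,0]
}}

```text
t: 2.43
tcp_pos: [0.3821, 0.4389, 0.5116]
ee_rot: [-1.79, -2.581, -0.001]
wrist_force: [0.8, 0.2, 0.5]
grip_width: 0.0466
```

Call:
{"fn": "arm_command", "kwargs": {
  "rows": [-31.7,17.3,0,0,-31.7,17.3,0,0,-31.7,17.3,0,0,-31.7,17.3,0,0,-31.7,17.3,0,0,-31.7,17.3,0,0,-31.7,17.3,0,0,-31.7,17.3,0,0]
}}

```text
t: 3.1
tcp_pos: [0.6005, 0.2502, 0.5115]
ee_rot: [-1.79, -2.582, -0.001]
wrist_force: [0.9, 0.8, -0.2]
grip_width: 0.047
```

Call:
{"fn": "arm_command", "kwargs": {
  "rows": [-30.6,-20.9,0,0,-30.6,-20.9,0,0,-30.6,-20.9,0,0,-30.6,-20.9,0,0,-30.6,-20.9,0,0,-30.6,-20.9,0,0,-30.6,-20.9,0,0,-30.6,-20.9,0,0]
}}

```text
t: 3.77
tcp_pos: [0.5279, -0.0383, 0.5115]
ee_rot: [1.79, 2.582, 0.001]
wrist_force: [-0.0, -0.7, 0.5]
grip_width: 0.0474
```

Call:
{"fn": "arm_command", "kwargs": {
  "rows": [-30.5,-20.9,17,0,-30.5,-20.9,17,0,-30.5,-20.9,17,0,-30.5,-20.9,17,0,-30.5,-20.9,17,0,-30.5,-20.9,17,0,-30.5,-20.9,17,0,-30.5,-20.9,17,0]
}}

```text
t: 4.43
tcp_pos: [0.457, -0.3251, 0.3748]
ee_rot: [1.789, 2.581, 0.002]
wrist_force: [1.0, -0.9, 0.3]
grip_width: 0.0467
```

Call:
{"fn": "arm_command", "kwargs": {
  "rows": [0,0,24,0.098,0,0,24,0.098,0,0,24,0.098,0,0,24,0.098,0,0,24,0.098,0,0,24,0.098,0,0,24,0.098,0,0,10,0]
}}

```text
t: 5.1
tcp_pos: [0.4563, -0.3221, 0.1942]
ee_rot: [-2.552, -1.825, 0.004]
wrist_force: [0.9, 1.4, -0.7]
grip_width: 0.047
```

Run:
```python
from h import *
T,o=pose();im=manip.camera("wrist");cv2.imwrite("pics/w1.png",im[:,:,::-1])
print(np.round(T,3).tolist(),np.round(o["q"],2))
for n in("drift","bolt"):
  print(n,[(np.round(d["box"]).tolist(),round(d["p"],2)) for d in manip.search_frame("wrist",n)])
for p in [(.458,-.325,.088),(.538,-.314,.088)]: print(proj("wrist",p,T))
hsv=cv2.cvtColor(im,cv2.COLOR_RGB2HSV)
m=(((hsv[...,0]<8)|(hsv[...,0]>172))&(hsv[...,1]>150)&(hsv[...,2]>60)).astype(np.uint8)
n,l,s,c=cv2.connectedComponentsWithStats(m)
for i in range(1,n):
  if s[i,4]>40: print(s[i],c[i])
```

```text
[[0.323, 0.946, -0.004, 0.456], [0.946, -0.323, 0.002, -0.322], [0.001, -0.005, -1.0, 0.194], [0.0, 0.0, 0.0, 1.0]] [-0.16  0.39  0.89  1.82 -0.34  1.1   0.52]
drift [([279.0, 219.0, 301.0, 256.0], 0.81), ([252.0, 172.0, 272.0, 203.0], 0.71)]
bolt [([364.0, 75.0, 402.0, 98.0], 0.9), ([320.0, 143.0, 345.0, 169.0], 0.81)]
[259.10473251 195.55965126]
[337.06101748 158.26254587]
[223  34  19  22 324] [231.76851852  44.9537037 ]
[253 179  18  26 379] [261.32717678 191.7651715 ]
```

View pics/w1.png

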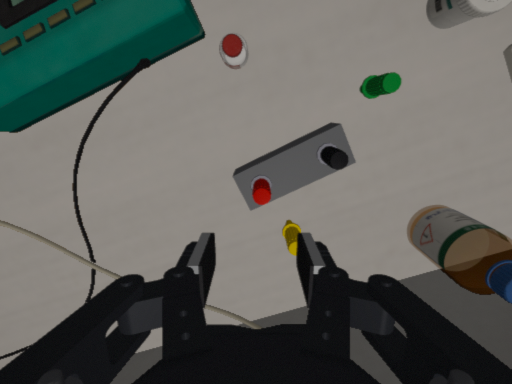

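The wrist view shows the red drift in the stand (top centre about (262,196)), the black bolt (336,158), the yellow pin (292,238) and the green pin (382,85). It agrees with the top view to about 3 mm, so I descend and grasp.

Call:
{"fn": "arm_command", "kwargs": {
  "rows": [-2,4.9,20,0,0,0,22,0,0,0,22,0,0,0,22,0,0,0,22,0,0,0,20,0,0,0,10,0,0,0,3,0]
}}

```text
t: 5.92
tcp_pos: [0.462, -0.327, 0.0561]
ee_rot: [-2.553, -1.831, -0.0]
wrist_force: [-0.3, 0.4, 0.3]
grip_width: 0.0472
```

Call:
{"fn": "arm_command", "kwargs": {
  "rows": [0,0,0,0,0,0,0,0,0,0,0,0,0,0,0,0,0,0,0,0,0,0,0,0,0,0,0,0,0,0,0,0],
  "grip": 0,
  "grip_force": 60
}}

```text
t: 6.58
tcp_pos: [0.4622, -0.3278, 0.0578]
ee_rot: [2.553, 1.828, 0.002]
wrist_force: [-1.3, 1.1, 6.6]
grip_width: 0.0166
```

Call:
{"fn": "arm_command", "kwargs": {
  "rows": [0,0,-5,0,0,0,-15,0,0,0,-25,0,0,0,-25,0,0,0,-25,0,0,0,-20,0,0,0,-5,0,0,0,0,0]
}}

```text
t: 7.25
tcp_pos: [0.4628, -0.3277, 0.178]
ee_rot: [2.551, 1.828, 0.004]
wrist_force: [-0.1, -0.2, -1.0]
grip_width: 0.0164
```

Run:
```python
from h import *
T,o=pose();im=manip.camera("wrist");print(o["grip_width"],o["wrist_force"],o["tcp_pos"],o["ft_torque"])
c=im[150:384,130:390,::-1];cv2.imwrite("pics/w2.png",cv2.resize(c,(650,585),interpolation=2))
# expected pixel of drift axis points if centred at TCP
for z in (-.03,-.01,0,.011,.015,.039): print(z,proj("wrist",(T@[0,0,z,1])[:3],T))
```

```text
0.016363416003522882 [-0.11585773 -0.22447647 -0.99415662] [ 0.46276539 -0.327744    0.17800353] [ 0.01868004 -0.03235406  0.04391475]
-0.03 [256.38865247 274.57131913]
-0.01 [256.28276127 253.7245371 ]
0 [256.23941044 245.19006574]
0.011 [256.19739674 236.91883692]
0.015 [256.18338833 234.16100366]
0.039 [256.11084346 219.87910644]
```

View pics/w2.png

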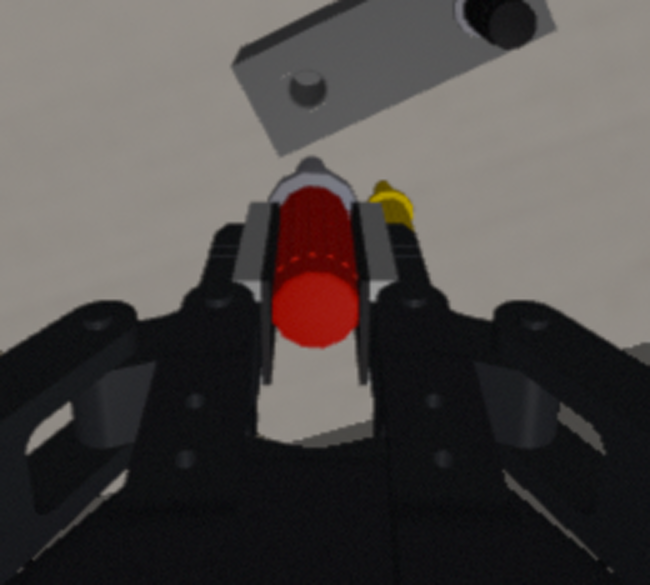

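Pin held, centred, upright. Moving towards the chamber, keeping short of the microscope to check arm clearance.

Call:
{"fn": "arm_command", "kwargs": {
  "rows": [29,0,-3,0,29,0,-3,0,29,0,-3,0,29,0,-3,0,29,0,0,0,29,0,0,0,29,0,0,0,22,0,0,0]
}}

```text
t: 7.97
tcp_pos: [0.5338, -0.1106, 0.1864]
ee_rot: [-2.55, -1.831, 0.003]
wrist_force: [0.1, 0.7, -0.3]
grip_width: 0.0164
```

Run:
```python
from h import *
T,o=pose();print(o["tcp_pos"],np.round(o["q"],2))
cv2.imwrite("pics/t2.png",cv2.resize(manip.camera("top")[:,:,::-1],(640,480),interpolation=2))
for z in(.25,.35,.4): print(z,back("top",295/1.5625,430/1.5625,z),back("top",280/1.5625,385/1.5625,z))
im=manip.camera("wrist");cv2.imwrite("pics/w3.png",im[:,:,::-1])
for n in("drift_hole","bolt_hole","cover_mid"):
  print(n,[(np.round(d["box"]).tolist(),round(d["p"],2)) for d in manip.search_frame("wrist",n)])
```

```text
[ 0.53383473 -0.1106053   0.18635634] [-0.57  0.36  0.87  1.86 -0.31  1.07  0.1 ]
0.25 [0.38004769 0.00168172 0.25      ] [0.44872576 0.02588132 0.25      ]
0.35 [ 0.38598765 -0.01021584  0.35      ] [0.44818174 0.01169904 0.35      ]
0.4 [ 0.38895763 -0.01616462  0.4       ] [0.44790972 0.0046079  0.4       ]
drift_hole [([230.0, 40.0, 327.0, 233.0], 0.62)]
bolt_hole [([226.0, 42.0, 332.0, 229.0], 0.67)]
cover_mid [([230.0, 38.0, 327.0, 232.0], 0.56)]
```

View pics/t2.png

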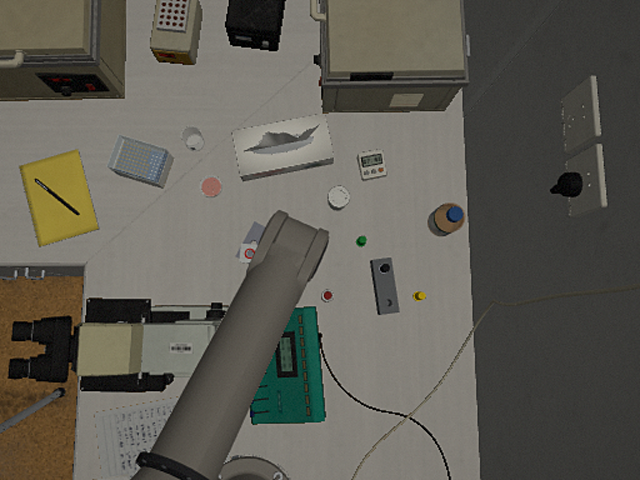

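Run:
```python
from h import *
s=1.5625
for a,b in [((275,392),(408,372)),((275,468),(476,408))]:
  for z in (.2,.25,.3,.35,.4): print(z,back("top",a[0]/s,a[1]/s,z)[:2].round(3),back("side",b[0]/s,b[1]/s,z)[:2].round(3))
im=cv2.resize(manip.camera("side")[:,:,::-1],(640,480),interpolation=2);cv2.imwrite("pics/s2.png",im)
```

```text
0.2 [0.438 0.041] [0.442 0.017]
0.25 [0.438 0.033] [0.415 0.044]
0.3 [0.438 0.026] [0.389 0.072]
0.35 [0.438 0.019] [0.362 0.099]
0.4 [0.439 0.011] [0.335 0.126]
0.2 [0.318 0.039] [ 0.36  -0.001]
0.25 [0.323 0.031] [0.341 0.028]
0.3 [0.329 0.024] [0.323 0.057]
0.35 [0.335 0.017] [0.304 0.086]
0.4 [0.34  0.009] [0.286 0.116]
```

View pics/s2.png

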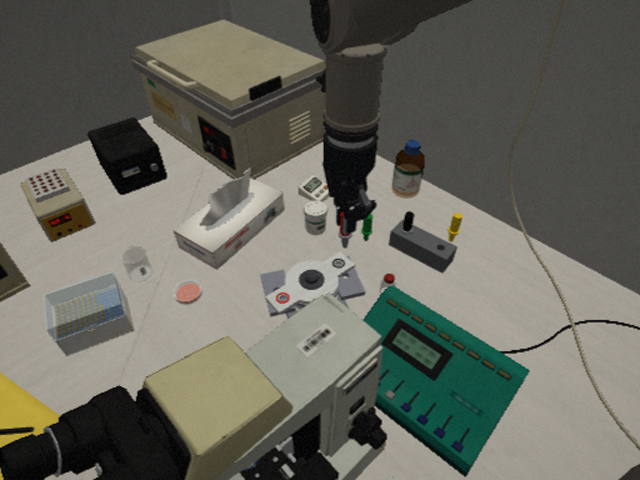

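The side view shows the forearm well above the microscope arm, which is only about 0.23 m tall there. Clear to go on.

Call:
{"fn": "arm_command", "kwargs": {
  "rows": [20,1,0,0,25,1,0,0,25,1,0,0,17,0,0,0,7,0,0,0,0,0,0,0,0,0,0,0,0,0,0,0]
}}

```text
t: 8.93
tcp_pos: [0.5665, -0.0286, 0.1883]
ee_rot: [2.557, 1.824, -0.001]
wrist_force: [0.1, -0.1, 0.2]
grip_width: 0.0165
```

Run:
```python
from h import *
T,o=pose();im=manip.camera("wrist");cv2.imwrite("pics/w4.png",im[:,:,::-1])
print(T.round(4).tolist(),np.round(o["q"],2))
hsv=cv2.cvtColor(im,cv2.COLOR_RGB2HSV)
m=(((hsv[...,0]<8)|(hsv[...,0]>172))&(hsv[...,1]>110)&(hsv[...,2]>60)).astype(np.uint8)
n,l,s,c=cv2.connectedComponentsWithStats(m,connectivity=8)
for i in range(1,n):
  if s[i,4]>15:
    b=s[i]; u,v=b[0]+b[2]/2-.5,b[1]+b[3]/2-.5
    print(s[i],c[i],back("wrist",u,v,.058,T).round(4))
print("exp",proj("wrist",(.574,-.004,.058),T),proj("wrist",(.5665,-.07,.074),T))
cv2.imwrite("pics/w4c.png",cv2.resize(im[20:270,120:400,::-1],(784,700)[:2] if 0 else (672,600),interpolation=2))
```

```text
[[0.3252, 0.9456, -0.0003, 0.5665], [0.9456, -0.3252, -0.0009, -0.0286], [-0.0009, 0.0, -1.0, 0.1883], [0.0, 0.0, 0.0, 1.0]] [-0.68  0.4   0.84  1.81 -0.33  1.09 -0.05]
[434 105   8   7  29] [437.4137931  107.82758621] [ 0.7579 -0.0113  0.058 ]
[438 114  22  51 171] [448.93567251 140.26315789] [ 0.7641 -0.0446  0.058 ]
[429 126   7  17  36] [432.         133.91666667] [ 0.7493 -0.0343  0.058 ]
[245 150  23  24 163] [256.06134969 161.47239264] [ 0.5752 -0.0035  0.058 ]
[ 238  225   36   64 1856] [255.66217672 257.94396552] [ 0.5392 -0.1065  0.058 ]
[233 310   5  14  55] [234.67272727 316.58181818] [ 0.4883 -0.1768  0.058 ]
exp [255.0281098  162.36272251] [268.92160076 227.13840047]
```

View pics/w4c.png

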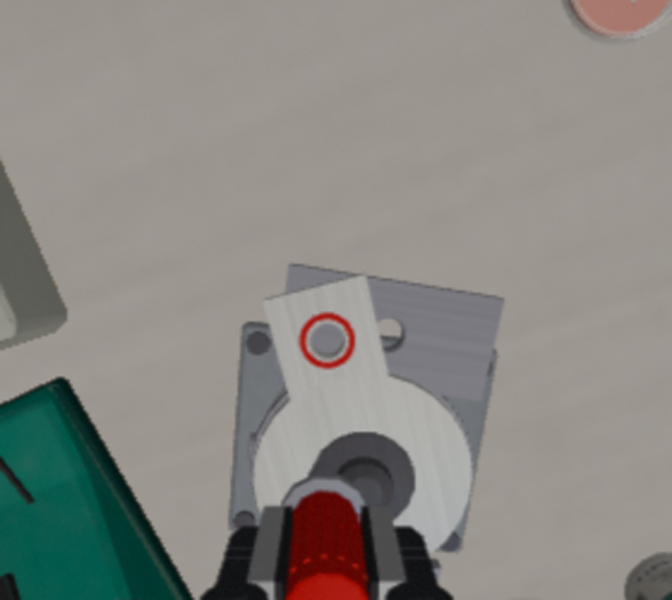

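The view (crop) shows the red-circle hole at (327,340). The ring's hole peeps out beside the cover's ear at about (385,334), some 25 mm clockwise. Positioning over the cover hole now.

Call:
{"fn": "arm_command", "kwargs": {
  "rows": [10,0,5,0,12,0,15,0,4.5,0,20,0,0,0,20,0,0,0,12,0,0,0,4,0,0,0,0,0,0,0,0,0]
}}

```text
t: 9.65
tcp_pos: [0.5762, -0.0012, 0.1125]
ee_rot: [2.554, 1.828, 0.001]
wrist_force: [1.0, 0.1, -0.4]
grip_width: 0.0163
```

Run:
```python
from h import *
T,o=pose();print(T.round(4).tolist(),o["wrist_force"].round(1) if hasattr(o["wrist_force"],'round') else o["wrist_force"])
im=cv2.imread("pics/w4.png")
TT=np.array([[0.3252,0.9456,-0.0003,0.5665],[0.9456,-0.3252,-0.0009,-0.0286],[-0.0009,0,-1,0.1883],[0,0,0,1]])
print("ring hole",back("wrist",280.4,159.2,.05,TT),"dome",back("wrist",120+372/2.4,20+480/2.4,.074,TT))
```

```text
[[0.3225, 0.9466, 0.0006, 0.5762], [0.9466, -0.3225, -0.0002, -0.0012], [0.0, 0.0006, -1.0, 0.1125], [0.0, 0.0, 0.0, 1.0]] [ 1.   0.1 -0.4]
ring hole [ 0.59974043 -0.01084848  0.05      ] dome [ 0.57486101 -0.06444569  0.074     ]
```

Call:
{"fn": "arm_command", "kwargs": {
  "rows": [-2.5,0,3,0,0,0,4,0,0,0,3,0,0,0,2,0,0,0,2,0,0,0,2,0,0,0,0,0,0,0,0,0]
}}

```text
t: 10.32
tcp_pos: [0.5749, -0.0033, 0.0962]
ee_rot: [-2.554, -1.829, 0.0]
wrist_force: [-0.2, 0.5, -0.1]
grip_width: 0.0158
```

Tip is 5.6 mm inside the cover hole with no contact force. Feeling for the ring's face.

Call:
{"fn": "arm_command", "kwargs": {
  "rows": [0,0,1,0,0,0,1,0,0,0,0.5,0,0,0,0.5,0,0,0,0,0,0,0,0,0,0,0,0,0,0,0,0,0]
}}

```text
t: 10.98
tcp_pos: [0.5751, -0.0033, 0.0937]
ee_rot: [-2.554, -1.829, -0.001]
wrist_force: [-2.0, 0.1, 5.8]
grip_width: 0.0164
```

Call:
{"fn": "arm_command", "kwargs": {
  "rows": [0.4,1.9,0,0,0.4,2,0,0,0.3,2,0,0,0.25,2,0,0,0.2,2,0,0,0.15,2,0,0,0,0,0,0,0,0,0,0]
}}

```text
t: 11.65
tcp_pos: [0.5828, -0.0047, 0.0935]
ee_rot: [-2.547, -1.824, 0.009]
wrist_force: [-10.2, 2.8, 14.3]
grip_width: 0.0162
```

Call:
{"fn": "arm_command", "kwargs": {
  "rows": [0,0,-1,0,0.1,2,-0.3,0,0.1,2,0,0,0.05,2,0,0,0,1.5,0,0,0,0,0,0,0,0,0,0,0,0,0,0]
}}

```text
t: 12.32
tcp_pos: [0.5905, -0.0071, 0.0936]
ee_rot: [-2.549, -1.826, 0.008]
wrist_force: [-6.5, 1.1, 5.9]
grip_width: 0.0164
```

Run:
```python
from h import *
T,o=pose();print(o["wrist_force"],o["ft_torque"]);p=np.array(o["tcp_pos"][:2])-[.569,-.069];print(np.degrees(np.arctan2(p[1],p[0])),np.hypot(*p),o["tcp_pos"],T[:3,2])
```

```text
[-6.45790625  1.05487726  5.85076845] [ 0.30667232  1.7159073  -0.05596509]
70.86204011538864 0.0655053530623163 [ 0.59047553 -0.007115    0.09364617] [-0.00790612  0.00186801 -0.999967  ]
```

Call:
{"fn": "arm_command", "kwargs": {
  "rows": [0,1.2,0,0,0,1.2,0,0,-0.1,1.2,0,0,-0.1,1.2,0,0,-0.1,1.2,0,0,0,0,0,0,0,0,0,0,0,0,0,0]
}}

```text
t: 12.98
tcp_pos: [0.5963, -0.0094, 0.0936]
ee_rot: [-2.55, -1.826, 0.008]
wrist_force: [-5.7, 1.1, 4.9]
grip_width: 0.0163
```

Call:
{"fn": "arm_command", "kwargs": {
  "rows": [-0.1,0.8,0.6,0,-0.1,0.8,0,0,-0.1,0.8,0,0,-0.1,0.8,0,0,0,0,0,0,0,0,0,0,0,0,0,0,0,0,0,0]
}}

```text
t: 13.65
tcp_pos: [0.6012, -0.0114, 0.0932]
ee_rot: [-2.553, -1.828, 0.003]
wrist_force: [-5.1, 1.1, -0.9]
grip_width: 0.0164
```

Vertical force has vanished: the pin found the ring's hole. Pressing down gently.

Call:
{"fn": "arm_command", "kwargs": {
  "rows": [0,0,1,0,0,0,1,0,0,0,1,0,0,0,1,0,0,0,1,0,0,0,0,0,0,0,0,0,0,0,0,0]
}}

```text
t: 14.32
tcp_pos: [0.6026, -0.0114, 0.0889]
ee_rot: [2.554, 1.829, 0.0]
wrist_force: [-4.0, -0.6, 1.6]
grip_width: 0.0159
```

Call:
{"fn": "arm_command", "kwargs": {
  "rows": [0,0,1,0,0,0,1,0,0,0,1,0,0,0,1,0,0,0,1,0,0,0,1,0,0,0,0,0,0,0,0,0]
}}

```text
t: 14.98
tcp_pos: [0.6023, -0.0114, 0.0827]
ee_rot: [-2.554, -1.829, 0.001]
wrist_force: [-3.7, 0.2, -0.6]
grip_width: 0.0166
```

Call:
{"fn": "arm_command", "kwargs": {
  "rows": [0,0,1,0,0,0,1,0,0,0,1,0,0,0,1,0,0,0,1,0,0,0,1,0,0,0,0,0,0,0,0,0]
}}

```text
t: 15.65
tcp_pos: [0.6024, -0.0115, 0.0768]
ee_rot: [2.554, 1.829, -0.0]
wrist_force: [-4.1, -1.3, -0.5]
grip_width: 0.016
```

Call:
{"fn": "arm_command", "kwargs": {
  "rows": [0,0,1,0,0,0,1,0,0,0,1,0,0,0,1,0,0,0,0,0,0,0,0,0,0,0,0,0,0,0,0,0]
}}

```text
t: 16.32
tcp_pos: [0.6026, -0.0116, 0.0738]
ee_rot: [-2.554, -1.829, -0.001]
wrist_force: [-6.4, 0.5, 7.5]
grip_width: 0.0161
```

Call:
{"fn": "arm_command", "kwargs": {
  "rows": [0,0,1,0,0,0,1,0,0,-0.8,0,0,0,-0.8,0,0,0,0,0,0,0,0,-0.5,0,0,0,-1,0,0,0,-1.2,0]
}}

```text
t: 16.98
tcp_pos: [0.6023, -0.0113, 0.0742]
ee_rot: [2.553, 1.827, 0.004]
wrist_force: [-0.9, -0.4, -2.0]
grip_width: 0.0161
```

Call:
{"fn": "arm_command", "kwargs": {
  "rows": [0,0,0,0,0,0,0,0,0,0,0,0,0,0,0,0,0,0,0,0,0,0,0,0,0,0,0,0,0,0,0,0],
  "grip": 0.5
}}

```text
t: 17.65
tcp_pos: [0.601, -0.0108, 0.0737]
ee_rot: [2.554, 1.829, 0.0]
wrist_force: [0.3, 0.7, -1.1]
grip_width: 0.0428
```

Call:
{"fn": "arm_command", "kwargs": {
  "rows": [0,0,-5,0,0,0,-15,0,0,0,-20,0,0,0,-25,0,0,0,-25,0,0,0,-25,0,0,0,-15,0,0,0,0,0]
}}

```text
t: 18.32
tcp_pos: [0.6034, -0.0116, 0.2079]
ee_rot: [2.552, 1.826, 0.01]
wrist_force: [0.5, -0.7, 0.2]
grip_width: 0.0429
```

Call:
{"fn": "arm_command", "kwargs": {
  "rows": [-38.5,5,0,0,-38.5,5,0,0,-38.5,5,0,0,-38.5,5,0,0,-38.5,5,0,0,-38.5,5,0,0,-38.5,5,0,0,-38.5,5,0,0]
}}

```text
t: 18.98
tcp_pos: [0.5386, -0.3167, 0.2028]
ee_rot: [-2.553, -1.828, 0.0]
wrist_force: [-0.4, -0.3, 0.2]
grip_width: 0.0428
```

Run:
```python
from h import *
T,o=pose();im=manip.camera("wrist");cv2.imwrite("pics/w5.png",im[:,:,::-1]);print(T.round(4).tolist())
for p in [(.540,-.316,.088),(.540,-.316,.046)]: print(proj("wrist",p,T))
print([(np.round(d["box"]).tolist(),round(d["p"],2)) for d in manip.search_frame("wrist","bolt")])
cv2.imwrite("pics/w5c.png",cv2.resize(im[130:280,160:360,::-1],(800,600),interpolation=2))
t=manip.camera("top");cv2.imwrite("pics/t3.png",cv2.resize(t[150:260,170:350,::-1],(720,440),interpolation=2))
```

```text
[[0.322, 0.9467, -0.0008, 0.5386], [0.9467, -0.322, 0.001, -0.3167], [0.0006, -0.0011, -1.0, 0.2028], [0.0, 0.0, 0.0, 1.0]]
[257.20027512 189.84732234]
[257.02764131 179.77617332]
[([249.0, 170.0, 266.0, 199.0], 0.69), ([289.0, 106.0, 314.0, 129.0], 0.66)]
```

View pics/w5c.png

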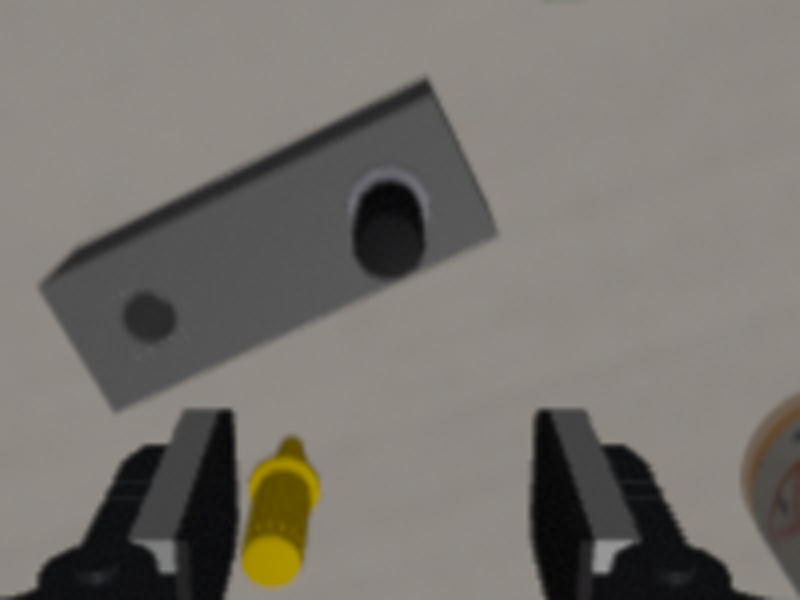

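The crop shows the black bolt's handle top at (389,243), which matches the prediction to 1 px. Descending and grasping.

Call:
{"fn": "arm_command", "kwargs": {
  "rows": [0,1.1,20,0,0,0,24,0,0,0,24,0,0,0,24,0,0,0,24,0,0,0,18,0,0,0,8,0,0,0,3,0]
}}

```text
t: 19.8
tcp_pos: [0.5402, -0.3134, 0.0565]
ee_rot: [-2.55, -1.829, 0.002]
wrist_force: [-0.5, -0.0, 0.2]
grip_width: 0.0427
```

Call:
{"fn": "arm_command", "kwargs": {
  "rows": [0,0,0,0,0,0,0,0,0,0,0,0,0,0,0,0,0,0,0,0,0,0,0,0,0,0,0,0,0,0,0,0],
  "grip": 0
}}

```text
t: 20.47
tcp_pos: [0.5414, -0.316, 0.0598]
ee_rot: [2.553, 1.828, 0.002]
wrist_force: [-0.8, 2.0, 6.5]
grip_width: 0.0165
```

Call:
{"fn": "arm_command", "kwargs": {
  "rows": [0,0,-5,0,0,0,-15,0,0,0,-25,0,0,0,-25,0,0,0,-25,0,0,0,-20,0,0,0,-8,0,0,0,0,0]
}}

```text
t: 21.13
tcp_pos: [0.5416, -0.3167, 0.1843]
ee_rot: [2.551, 1.827, 0.004]
wrist_force: [1.0, 0.1, -1.1]
grip_width: 0.0166
```

Run:
```python
from h import *
T,o=pose();im=manip.camera("wrist");t=manip.camera("top")
print(T.round(4).tolist(),o["grip_width"])
for z in (-.0302,.0158,.0418): print(proj("wrist",(T@[0,0,z,1])[:3],T))
a=cv2.resize(im[190:320,190:330,::-1],(420,390),interpolation=2);b=cv2.imread("pics/t3.png")[:, :390]
b=cv2.resize(b,(346,390));cv2.imwrite("pics/w6.png",np.hstack([a,b]))
```

```text
[[0.3223, 0.9466, 0.0041, 0.5416], [0.9466, -0.3223, -0.0018, -0.3167], [-0.0004, 0.0045, -1.0, 0.1843], [0.0, 0.0, 0.0, 1.0]] 0.01656815429836744
[256.39078441 274.81192969]
[256.18135375 233.62461836]
[256.10408505 218.42870418]
```

View pics/w6.png

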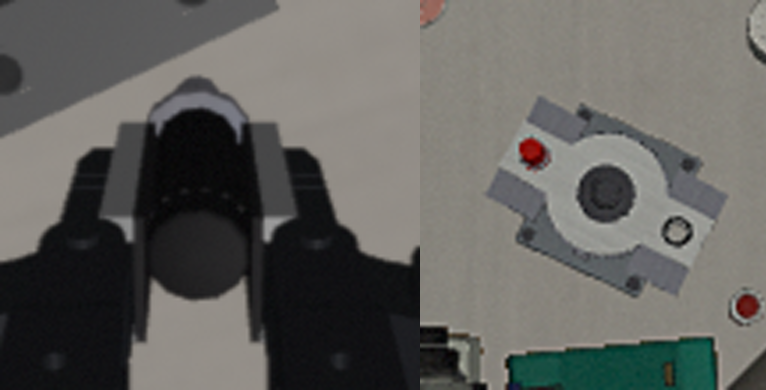

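Call:
{"fn": "arm_command", "kwargs": {
  "rows": [20,-10,0,0,30,-13,0,0,30,-13,0,0,30,-13,0,0,25,-11,0,0,18,-6.6,0,0,0,0,0,0,0,0,0,0]
}}

```text
t: 21.9
tcp_pos: [0.5261, -0.1476, 0.1802]
ee_rot: [-2.55, -1.832, 0.003]
wrist_force: [0.7, 0.1, -0.6]
grip_width: 0.0163
```

Run:
```python
from h import *
T,o=pose();im=manip.camera("wrist");print(T.round(4).tolist())
print(proj("wrist",(.536,-.1267,.058),T))
u,v=proj("wrist",(.536,-.1267,.058),T).round().astype(int);print(u,v)
cv2.imwrite("pics/w7.png",cv2.resize(im[v-80:v+70,u-90:u+90,::-1],(720,600),interpolation=2))
g=cv2.cvtColor(im,cv2.COLOR_RGB2GRAY)[v-30:v+30,u-30:u+30];g4=cv2.resize(g,None,fx=4,fy=4,interpolation=2)
c=cv2.HoughCircles(g4,cv2.HOUGH_GRADIENT,1.5,20,param1=80,param2=25,minRadius=20,maxRadius=60)
for q in (c[0][:4] if c is not None else []): print(q,back("wrist",u-30+q[0]/4-.4,v-30+q[1]/4-.4,.058,T).round(4))
```

```text
[[0.319, 0.9477, -0.0028, 0.5261], [0.9477, -0.319, 0.0005, -0.1476], [-0.0004, -0.0029, -1.0, 0.1802], [0.0, 0.0, 0.0, 1.0]]
[258.99615621 166.61920012]
259 167
[129.75 117.75  48.65] [ 0.5381 -0.1268  0.058 ]
[140.25 135.75  30.95] [ 0.5392 -0.132   0.058 ]
[150.75 114.75  27.65] [ 0.5433 -0.1277  0.058 ]
[132.75  95.25  22.55] [ 0.5406 -0.1217  0.058 ]
```

View pics/w7.png

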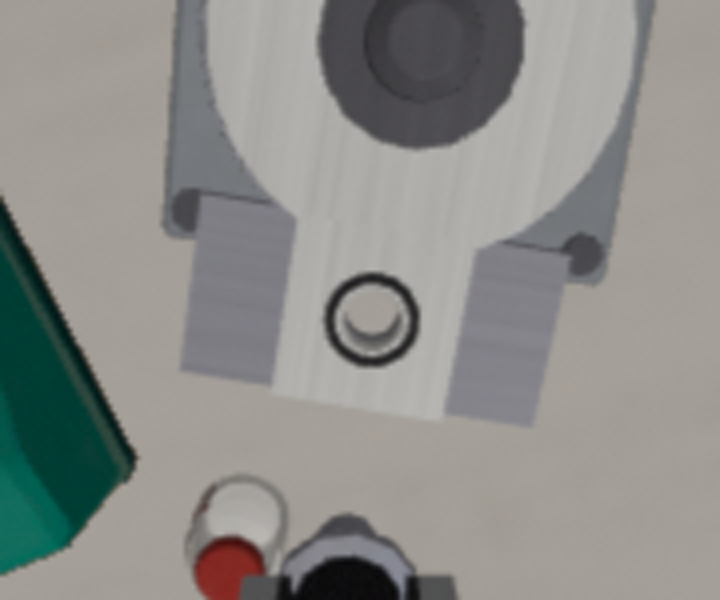

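The black circle sits at crop (372,319), and daylight shows straight through cover and ring, so they are aligned. The hole is at about (0.537,-0.127). Moving above it.

Call:
{"fn": "arm_command", "kwargs": {
  "rows": [10,2,0,0,9,1.9,10,0,4.4,0,20,0,0,0,20,0,0,0,16,0,0,0,6,0,0,0,0,0,0,0,0,0]
}}

```text
t: 22.62
tcp_pos: [0.5384, -0.1289, 0.1096]
ee_rot: [2.555, 1.828, -0.001]
wrist_force: [-0.5, 0.3, -0.5]
grip_width: 0.0161
```

Call:
{"fn": "arm_command", "kwargs": {
  "rows": [1.7,-1.7,2,0,0,0,3,0,0,0,3,0,0,0,2,0,0,0,2,0,0,0,2,0,0,0,0,0,0,0,0,0]
}}

```text
t: 23.28
tcp_pos: [0.5376, -0.1263, 0.0957]
ee_rot: [2.554, 1.829, 0.001]
wrist_force: [1.4, 0.2, -0.7]
grip_width: 0.0164
```

Call:
{"fn": "arm_command", "kwargs": {
  "rows": [0,0,1,0,0,0,1,0,0,0,1,0,0,0,1,0,0,0,1,0,0,0,1,0,0,0,0,0,0,0,0,0]
}}

```text
t: 23.95
tcp_pos: [0.5376, -0.1264, 0.0898]
ee_rot: [2.554, 1.829, 0.001]
wrist_force: [4.4, -0.2, -0.4]
grip_width: 0.0159
```

Call:
{"fn": "arm_command", "kwargs": {
  "rows": [0,0.8,0,0,0,0.7,1,0,0,0,1.5,0,0,0,1.5,0,0,0,1.5,0,0,0,1.5,0,0,0,0,0,0,0,0,0]
}}

```text
t: 24.62
tcp_pos: [0.5381, -0.1268, 0.0824]
ee_rot: [-2.554, -1.829, 0.001]
wrist_force: [1.8, -0.7, -1.0]
grip_width: 0.0163
```

Call:
{"fn": "arm_command", "kwargs": {
  "rows": [0,0,1,0,0,0,1.5,0,0,0,1.5,0,0,0,1,0,0,0,1,0,0,0,0,0,0,0,0,0,0,0,0,0]
}}

```text
t: 25.28
tcp_pos: [0.5382, -0.1268, 0.0766]
ee_rot: [-2.554, -1.829, 0.001]
wrist_force: [0.2, 1.0, -0.1]
grip_width: 0.0162
```

Call:
{"fn": "arm_command", "kwargs": {
  "rows": [0,0,1,0,0,0,1,0,0,0,1,0,0,0,1,0,0,0,1,0,0,0,0.5,0,0,0,0,0,0,0,0,0]
}}

```text
t: 25.95
tcp_pos: [0.5402, -0.1278, 0.0754]
ee_rot: [2.554, 1.828, 0.006]
wrist_force: [-6.5, 2.1, 27.0]
grip_width: 0.0164
```

Firm stop at TCP 0.0754. The grasp offset of 17.8 mm predicts 0.0758, so the bolt is home. Easing off, releasing and retreating.

Call:
{"fn": "arm_command", "kwargs": {
  "rows": [0,0,-1.5,0,0,-0.5,-1.5,0,0,0,-1,0,0,0,0,0,0,0,0,0,0,0,0,0,0,0,0,0,0,0,0,0]
}}

```text
t: 26.62
tcp_pos: [0.5392, -0.1269, 0.0757]
ee_rot: [2.553, 1.828, 0.002]
wrist_force: [3.9, -0.7, 4.5]
grip_width: 0.0161
```

Call:
{"fn": "arm_command", "kwargs": {
  "rows": [0,0,0,0,0,0,0,0,0,0,0,0,0,0,0,0,0,0,0,0,0,0,0,0,0,0,0,0,0,0,0,0],
  "grip": 0.5
}}

```text
t: 27.28
tcp_pos: [0.5379, -0.1266, 0.0751]
ee_rot: [-2.554, -1.829, 0.0]
wrist_force: [-0.5, 0.1, -0.4]
grip_width: 0.0426
```

Call:
{"fn": "arm_command", "kwargs": {
  "rows": [0,0,-5,0,0,0,-15,0,0,0,-20,0,0,0,-25,0,0,0,-25,0,0,0,-25,0,0,0,-15,0,0,0,0,0]
}}

```text
t: 27.95
tcp_pos: [0.5403, -0.1277, 0.209]
ee_rot: [2.551, 1.826, 0.009]
wrist_force: [0.2, 0.7, -1.0]
grip_width: 0.0425
```

Call:
{"fn": "arm_command", "kwargs": {
  "rows": [-15,0,-5,0,-20,0,0,0,-20,0,0,0,-20,0,0,0,-20,0,0,0,-5,0,0,0,0,0,0,0,0,0,0,0]
}}

```text
t: 28.62
tcp_pos: [0.5054, -0.2209, 0.2095]
ee_rot: [-2.554, -1.827, 0.0]
wrist_force: [0.3, 0.2, -0.6]
grip_width: 0.043
```

Run:
```python
from h import *
T,o=pose();im=manip.camera("wrist");s=manip.camera("side");t=manip.camera("top")
print(T.round(4).tolist())
a=cv2.resize(im[20:260,130:370,::-1],(400,400),interpolation=2);b=cv2.resize(s[150:270,200:320,::-1],(400,400),interpolation=2)
cv2.imwrite("pics/f.png",np.hstack([a,b]))
```

```text
[[0.3227, 0.9465, -0.001, 0.5054], [0.9465, -0.3226, 0.0011, -0.2209], [0.0007, -0.0013, -1.0, 0.2095], [0.0, 0.0, 0.0, 1.0]]
```

View pics/f.png

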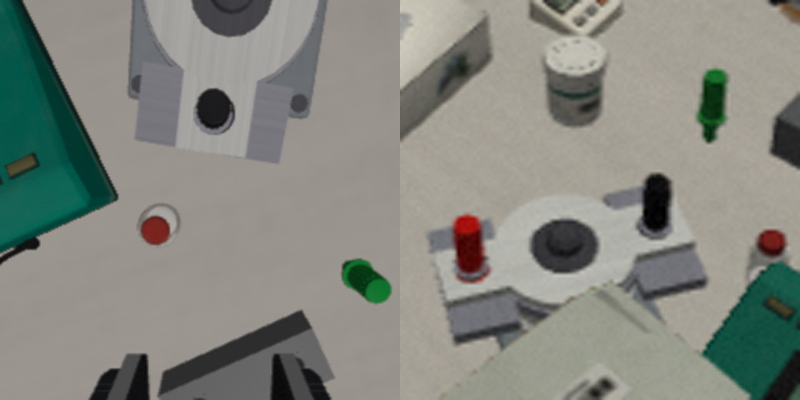

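Both pins stand upright with their shoulders on the cover (side crop: red at (470,245), black at (656,205)). The dropper and jar are undisturbed in this view, and the robot is clear.

```bash
python3 -c "
from cell import manip
print(manip.job_done())"
```

```text
the job is handed in; nothing more can be done
None
```

The job is done and handed in at about 29 s of the 72 s allowed. Both the drift pin and the bolt stand home in their holes.

- **Drift pin:** I pushed it into the red-circle hole and drew the cover clockwise about 26 mm with it, pulling at about 5–11 N. The push force then vanished as the pin found the ring's hole, and I pressed it home. It stopped at a TCP height of 73.8 mm, exactly as the grasp offset predicted.
- **Bolt:** only then did I push it into the black-circle hole. It stopped at 75.4 mm against a predicted 75.8 mm. The final press read 27 N, the highest reading of the job; readings came only at the end of each call.
- **Last checks:** the final side and wrist pictures show both upright with their shoulders on the cover, the cover in line with the ring, and the gripper empty and clear. The dropper bottle and specimen jar look untouched. The petri dish was not in the last crops, but the arm never went near it. None of the checks failed or disagreed.

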